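Lock the adjustable work rest with its second nut

ROBOT

A 6-joint arm with a two-finger parallel gripper is mounted at the origin on the work surface. World frame = base frame: x ahead of the robot, y to its left, z up, the work surface at z = 0. Lengths are in m, angles in degrees, forces in N, time in s.
With the tool pointing down it reaches from about 0.3 to 0.75 m from the base axis. Payload 8.5 kg.
Tool frame: the origin (TCP) lies on the centre line of the jaws, within the pads' length; the fingertips stand 14 mm ahead of it and the grasp point (between the pads) lies 5 mm behind it; z points along the fingers, y is the direction in which the jaws open and shut (so a half turn about z gives the same grasp; the last joint's range is limited). The gripper opens to 85 mm and grips with 20 to 120 N. Pads are 22 mm wide; open, the fingers measure 114 mm over their backs; the gripper's body (76 mm by 85 mm) begins 54 mm behind the grasp point. The pads swing forward as they close: fully open they stand 13 mm farther back than shut.
Start: joints at [-83.096, 21.807, 74.336, -0, 83.858, -12.336], TCP at [0.181, -0.519, 0.245] pointing down, gripper open.
Joint ranges: [-178.18, 178.18], [-50.72, 133.34], [12.68, 142.11], [-81.47, 261.47], [9.98, 163.14], [-165.26, 165.26]. Speed limits (degrees/s): [136.94, 136.94, 180, 180, 180, 180].

INTERFACE

Orientations are given as a 3x3 rotation matrix whose columns are the frame's x, y, z axes.
In Python, from rig import env, optics, order, finder gives the robot as it stands.
- The arm moves only by the tool play_rows, never from a script. Its argument "commands" is a list of rows, each an object of numbers: "grip": the closure, from -1 (fully open) to 1 (shut); "x", "y", "z": the shift along the tool's x, y, z in m; "rx", "ry", "rz": the turn, a rotation vector about the tool's x, y, z in rad. A call has 1 to 12 rows; each row shifts and turns the commanded pose from where the row before left it, along the tool's axes as they then stand; what a row does not reach is not made up. A row lasts 1/8 s, in which the tool goes at most 62.5 mm and 10.7 degrees, less where a joint would pass 70% of its speed; a pose out of reach is approached as far as the arm can. A call is refused whole if a number of a shift passes 0.0625 or a number of a turn 0.188, either way. A call with a gripper value outside its range is refused whole. The fingers move at their own pace and stop on an object; "squeeze" is the grip in N (left out, the last holds). Time passes only in rows, so rows that do not move let the fingers close. It gives the time, the measured TCP pose, the force and the opening at its end, in the units of the state.
- env.observe(): the state, without advancing time (a new reading comes with each control period).
- optics.get_image(name): name is "scene" or "top" or "wrist"; returns a dict with "color" (480x640x3 uint8, blue, green, red), "range_z" (480x640 float32, m along the optical axis (not along the pixel's ray), 0 where there is no reading), "fov_y" (degrees; the focal length in pixels is half the picture's height over the tangent of half this angle, whatever the lens; pixels are square), "cx", "cy" (the principal point, pixels), "cam_to_world" (4x4, takes a point from camera to world coordinates). Camera axes: x right, y down, z forward; pixel columns grow to the right and rows downward; lengths in m; the calibration is good to about 2 mm. The wrist camera is an equidistant fisheye: a pixel r from the principal point sees the ray r / f radians off the axis. A picture is of the moment at which its call begins.
- order.close_job(): hands the job in, once; it reports no verdict.
Trained networks look in the newest picture that a camera, given by its name, has taken for a name from the list of things; names that differ only in an ending like _2 or _b are one class to them, and where a whole thing is asked for, a point or a joint stands for the part that bears it (a point fixed in the world has none). Each returns a list of dicts, best first, with "conf" (0 to 1); they miss things now and then, are a little off and sometimes report something else, mostly with a low value. They report only what shows in the picture. A call takes as long as a camera call.
- finder.boxes_of(camera, thing): "point" ([x, y, z] in m, in world coordinates, good to about 4 mm: the middle of the surface that is visible of it).
The state is a dict: "time_s": time; "q": joint angles; "qvel": joint speeds; "joint_efforts": joint torques, N m; "position": TCP position; "tool_rot": TCP orientation; "ft_force": force on the tool from outside, world axes, zero at the start; "wrist_torque": the same for the moment, N m; "grip_width": finger opening in m.
Only numpy, scipy, OpenCV 4.12 (cv2) and the standard library are available. Lean on these libraries where they do the work, as an engineer would, in place of code of your own. Each camera call takes 0.05 s, during which the arm holds its last target.

TASK

On the work rest with the bare post, whose two nuts still stand apart, run the upper nut down the threaded post (clockwise from above) until it meets the nut below, then tighten it against that nut to about 0.45 N m so that the pair is locked, and let go. Do not overtighten it, and leave the other work rest (the one with the round pad on top) and the things lying about as they are.

Things in the scene. Friction and masses are not known exactly. Their poses are not given: they have to be found in the camera images.
- rest: The work rest to lock, fixed to the bench; told from the other by its bare post and the gap between its two nuts. Dark steel base 90 x 90 x 14 mm, round boss 29 mm across (38 at its foot) up to 42 mm above the bench, then an upright threaded post. Origin: centre of the underside, on the post's axis; z up
- rest_top (a point): Domed top of its threaded steel post (20 mm across), 109 mm above the bench. The post sits in a sprung bush: it twists about 0.1 rad for each 0.15 N m on the nut and springs back when the nut is let go. On it sits the lower nut, set: hexagon, 30 mm across flats, 12 mm thick, underside about 50 mm above the bench. Above it, past a gap of 0.8 to 3 mm, is the upper nut
- lock_nut_center (a point): Centre of the upper nut, half-way up, on the post's axis. Steel hexagon, 36 mm across flats, 41.6 over corners, 20 mm tall. z up; its y axis is square to a pair of flats (so are the directions 60 and 120 degrees from it). Wider than lower nut and boss: fingers on its flats may reach down beside those
- lock_nut (a joint): Turn of the upper nut on the post, rad, from an arbitrary zero: grows clockwise seen from above, lowering it 0.64 mm per rad (4 mm a turn). Its nylon insert takes a steady 0.25 N m to turn even when clear of the lower nut, and holds it where it is left. They meet 1.3 to 4.6 rad from the start; from there the torque climbs by about 0.06 N m for each 0.1 rad of this joint
- rest_b_top (a point): Centre of the round steel pad (44 mm across, 9 mm thick, upper face 115 mm above the bench) on top of the post of the other work rest: otherwise the same kind of rest, fixed, already locked, its two nuts touching. To be left alone
- spanner: Loose steel spanner, 200 mm long, lying on the bench: leave it
- gauge_block: Loose steel block 30 x 60 x 16 mm lying on the bench: leave it
- oil_bottle: Loose grey bottle, 48 mm across, 110 mm tall, standing: leave it

How it is judged:
By the outcome, as a careful person would: the job done as asked, in the order asked, and still so for the second after the job is handed in, with the robot touching nothing.
It also fails if it takes over 64 s, if anything falls off the work surface, if the arm or the gripper's body presses on something with over 40 N, if the wrist force passes 120 N, or if a joint passes its speed limit or range.

## Working session

There is one attempt and no reset: what is moved stays moved. The work goes in short steps, Python scripts to look and compute and a tool call to move; the robot and the scene stay as the last step left them, time stands still between calls to the robot, and variables do not carry over. Pictures are saved under pics/ and viewed, and the job is handed in when it is done.

Besides the shell and the picture viewer there is one more tool, called after "Request:" as a command line: name --argument value ..., lists and objects as JSON in quotes. play_rows: Moves the arm, as the interface text tells. Its arguments: {"type":"object","properties":{"commands":{"type":"array"},"squeeze":{"type":"number"}},"required":["commands"]}

```bash
mkdir -p pics; ls; cat > h.py <<'E'
import sys; sys.path.insert(0,'.')
import numpy as np, cv2
from rig import env, optics, order, finder
def snap(n,f):
    im=optics.get_image(n); cv2.imwrite(f'pics/{f}.png',im['color']); return im
def px2w(im,u,v):
    z=im['range_z'][int(v),int(u)]; f=240/np.tan(np.radians(im['fov_y']/2))
    p=np.array([(u-im['cx'])*z/f,(v-im['cy'])*z/f,z,1]); return (im['cam_to_world']@p)[:3]
E
python3 - <<'E'
from h import *
np.set_printoptions(precision=4,suppress=True)
for c in ['scene','top']:
    im=snap(c,c+'0'); print(c,im['fov_y'],im['cam_to_world'])
    for t in ['rest_top','lock_nut','lock_nut_center','rest','rest_b_top','spanner','gauge_block','oil_bottle']:
        try: print(t,[(np.round(d['point'],4).tolist(),round(d['conf'],2)) for d in finder.boxes_of(c,t)])
        except Exception as e: print(t,e)
print(env.observe())
E
```

```text
pics
scene 52.421523734263836 [[-0.5606  0.6246 -0.5437  0.9817]
 [ 0.828   0.4348 -0.3541  0.3528]
 [ 0.0153 -0.6487 -0.7609  0.6867]
 [ 0.      0.      0.      1.    ]]
rest_top [([0.542, 0.1271, 0.0143], 0.88)]
lock_nut [([0.5396, 0.1344, 0.0876], 0.67), ([0.3899, -0.0126, 0.0172], 0.42)]
lock_nut_center [([0.5401, 0.1251, 0.0867], 0.88)]
rest [([0.5409, 0.1327, 0.0157], 0.7)]
rest_b_top [([0.4816, -0.1304, 0.0142], 0.87), ([0.6699, 0.3079, 0.073], 0.42)]
spanner [([0.7439, 0.0167, 0.0038], 0.74)]
gauge_block [([0.3919, -0.0117, 0.0146], 0.89)]
oil_bottle [([0.6672, 0.3066, 0.0694], 0.97)]
top 44.952716186922146 [[ 0.0127 -0.9838  0.179   0.3587]
 [-0.9999 -0.0105  0.0134  0.073 ]
 [-0.0113 -0.1791 -0.9838  1.1698]
 [ 0.      0.      0.      1.    ]]
rest_top [([0.5251, 0.1179, 0.0109], 0.58)]
lock_nut [([0.526, 0.1184, 0.085], 0.73), ([0.3826, -0.0149, 0.0126], 0.55)]
lock_nut_center [([0.5223, 0.122, 0.0837], 0.77)]
rest [([0.5199, 0.1215, 0.0146], 0.75), ([0.4677, -0.1303, 0.0151], 0.58)]
rest_b_top [([0.4705, -0.1316, 0.0148], 0.59)]
spanner [([0.7246, 0.0173, 0.0024], 0.69)]
gauge_block [([0.3835, -0.0179, 0.017], 0.94)]
oil_bottle [([0.6391, 0.2961, 0.0715], 0.83)]
{'time_s': 0.9, 'q': array([-83.0959,  21.8069,  74.3351,  -0.    ,  83.8565, -12.3336]), 'qvel': array([ 0.0274,  0.0421,  0.1121, -0.0049,  0.0815,  0.0609]), 'joint_efforts': array([ -0.0012, -44.8328, -23.1468,  -0.0002,   0.0005,   0.    ]), 'position': array([ 0.1812, -0.5193,  0.2453]), 'tool_rot': array([[ 0.9442,  0.3295,  0.    ],
       [ 0.3295, -0.9442, -0.    ],
       [-0.    ,  0.    , -1.    ]]), 'ft_force': array([ 0.1318, -0.2189, -0.5186]), 'wrist_torque': array([ 0.0147, -0.0213,  0.0304]), 'grip_width': 0.0854099398291724}
```

View pics/scene0.png

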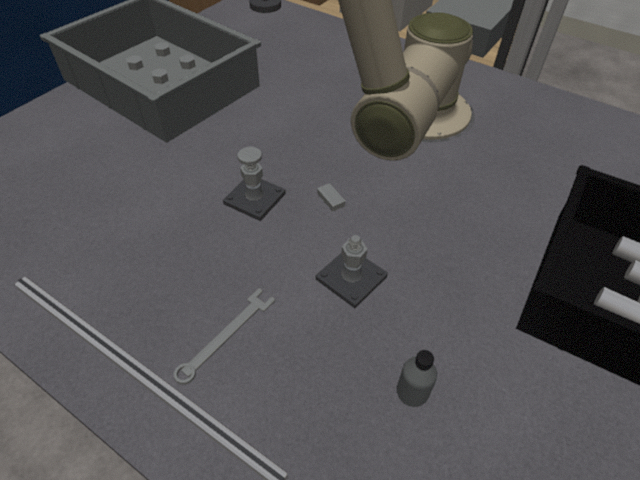

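View pics/top0.png

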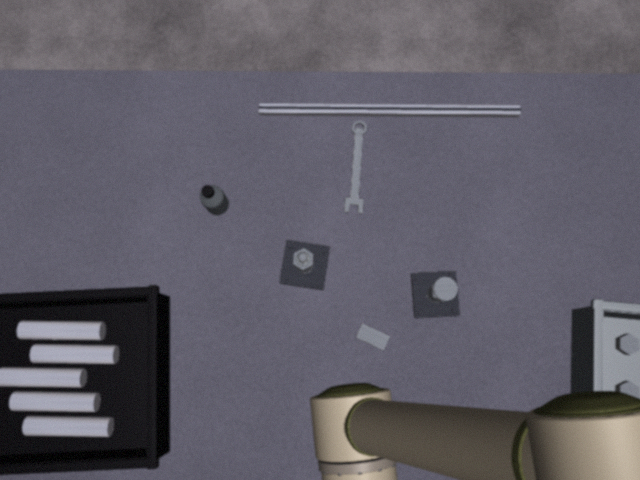

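The bare post is at scene pixel (353,250), top pixel (303,259). The padded rest is at top pixel (445,288). Next I'll measure the axis from depth.

```bash
cat >> h.py <<'E'
def cloud(im,fish=False):
    v,u=np.mgrid[0:480,0:640]; z=im['range_z']; f=240/np.tan(np.radians(im['fov_y']/2))
    dx=(u-im['cx']);dy=(v-im['cy'])
    if fish:
        r=np.hypot(dx,dy)+1e-9; t=r/f; s=np.tan(t)/r
    else: s=1/f
    P=np.stack([dx*s*z,dy*s*z,z,np.ones_like(z)],-1)@im['cam_to_world'].T
    return P[...,:3]
E
python3 - <<'E'
from h import *
np.set_printoptions(precision=4,suppress=True)
for c in ['scene','top']:
    im=optics.get_image(c); P=cloud(im); ok=im['range_z']>0
    near=ok&(np.hypot(P[...,0]-.53,P[...,1]-.125)<.09)
    for lo,hi in [(.008,.02),(.065,.1),(.078,.092),(.1,.115)]:
        q=P[near&(P[...,2]>lo)&(P[...,2]<hi)]
        if len(q): print(c,lo,hi,len(q),q.mean(0),q.min(0),q.max(0), cv2.minAreaRect((q[:,:2]*1000).astype(np.float32)))
    q=P[ok&(np.hypot(P[...,0]-.47,P[...,1]+.13)<.09)&(P[...,2]>.105)]; print('pad',q.mean(0))
E
```

```text
scene 0.008 0.02 1702 [0.5393 0.1271 0.0149] [0.4847 0.0712 0.008 ] [0.5799 0.1713 0.02  ] ((528.8795776367188, 121.20484161376953), (90.9940414428711, 92.11195373535156), 82.96741485595703)
scene 0.065 0.1 445 [0.5362 0.1249 0.0822] [0.5081 0.1025 0.0652] [0.5497 0.1398 0.1   ] ((529.3396606445312, 122.02594757080078), (40.06736373901367, 36.69456100463867), 56.86882400512695)
scene 0.078 0.092 281 [0.5347 0.1242 0.0847] [0.5081 0.1025 0.0782] [0.5491 0.1398 0.092 ] ((529.9705200195312, 121.73253631591797), (36.059757232666016, 40.67325210571289), 32.44782638549805)
scene 0.1 0.115 103 [0.5312 0.1226 0.106 ] [0.5222 0.1117 0.1003] [0.5381 0.1306 0.1108] ((530.4222412109375, 122.5010986328125), (16.11380386352539, 17.689918518066406), 41.49123764038086)
pad [ 0.4748 -0.1381  0.1152]
top 0.008 0.02 1559 [0.5248 0.1205 0.0142] [0.4779 0.0725 0.0081] [0.5775 0.1704 0.0199] ((527.5517578125, 121.29423522949219), (89.91719818115234, 90.66543579101562), 82.3084716796875)
top 0.065 0.1 258 [0.5253 0.121  0.0841] [0.507  0.103  0.0673] [0.5472 0.1393 0.0999] ((527.1012573242188, 121.17597961425781), (36.087684631347656, 40.213951110839844), 89.45307159423828)
top 0.078 0.092 226 [0.5262 0.1214 0.0843] [0.507  0.1044 0.0786] [0.5472 0.1391 0.0918] ((527.0562744140625, 121.74661254882812), (40.12053298950195, 34.37222671508789), 1.0625085830688477)
top 0.1 0.115 78 [0.527  0.1216 0.106 ] [0.5186 0.1117 0.1001] [0.5357 0.1304 0.1123] ((527.1260375976562, 120.9981460571289), (16.971153259277344, 18.655818939208984), 1.9337716102600098)
pad [ 0.4707 -0.1395  0.1149]
```

Request:
play_rows --commands '[{"grip":-1,"x":0.0449,"y":-0.0409},{"x":0.0449,"y":-0.0409},{"x":0.0449,"y":-0.0409},{"x":0.0449,"y":-0.0409},{"x":0.0449,"y":-0.0409},{"x":0.0449,"y":-0.0409},{"x":0.0449,"y":-0.0409},{"x":0.0449,"y":-0.0409},{"x":0.0449,"y":-0.0409},{"x":0.0449,"y":-0.0409},{"x":0.0449,"y":-0.0409},{"x":0.0449,"y":-0.0409}]'

```text
invalid input at $.commands[0]: expected keys grip, x, y, z, rx, ry, rz
```

Request:
play_rows --commands '[{"rz":-0.185},{"rz":-0.185},{"rz":-0.185},{"rz":-0.185},{"rz":-0.185},{"rz":-0.185},{"rz":-0.185},{"rz":-0.185},{"rz":-0.185},{"rz":-0.185},{"rz":-0.185},{"rz":-0.185}]'

```text
invalid input at $.commands[0]: expected keys grip, x, y, z, rx, ry, rz
```

Request:
play_rows --commands '[{"rz":-0.185},{"rz":-0.185},{"rz":-0.185},{"rz":-0.185},{"rz":-0.185},{"rz":-0.185},{"rz":-0.185},{"rz":-0.185},{"rz":-0.17},{"rz":0}]'

```text
invalid input at $.commands[0]: expected keys grip, x, y, z, rx, ry, rz
```

```bash
python3 - <<'E'
from h import *
np.set_printoptions(precision=4,suppress=True)
print(env.observe())
im=snap('wrist','w1'); print(im['fov_y'],im['cx'],im['cy'],im['cam_to_world'])
P=cloud(im,True);ok=im['range_z']>0
near=ok&(np.hypot(P[...,0]-.528,P[...,1]-.1215)<.05)
for lo,hi in [(.008,.02),(.078,.09),(.1,.115)]:
    q=P[near&(P[...,2]>lo)&(P[...,2]<hi)]
    if len(q): print(lo,hi,len(q),q.mean(0),q.min(0),q.max(0), cv2.minAreaRect((q[:,:2]*1000).astype(np.float32)))
print([(d['point'],d['conf']) for d in finder.boxes_of('wrist','lock_nut_center')])
E
```

```text
{'time_s': 1.0, 'q': array([-83.0944,  21.807 ,  74.337 ,  -0.0011,  83.8588, -12.3367]), 'qvel': array([ 0.076 ,  0.0816, -0.0496, -0.014 , -0.0804,  0.0078]), 'joint_efforts': array([  0.002 , -44.8326, -23.1466,  -0.0002,   0.0006,   0.    ]), 'position': array([ 0.1812, -0.5192,  0.2453]), 'tool_rot': array([[ 0.9441,  0.3296, -0.    ],
       [ 0.3296, -0.9441,  0.    ],
       [-0.    , -0.0001, -1.    ]]), 'ft_force': array([-0.0235, -0.4595,  0.2112]), 'wrist_torque': array([ 0.0036,  0.0406, -0.0006]), 'grip_width': 0.08534473868281903}
65.70646984690485 318.76401997736923 237.55553522115957 [[ 0.3296 -0.898  -0.2914  0.2556]
 [-0.9441 -0.3134 -0.1021 -0.493 ]
 [ 0.0004  0.3088 -0.9511  0.3745]
 [ 0.      0.      0.      1.    ]]
[]
```

View pics/w1.png

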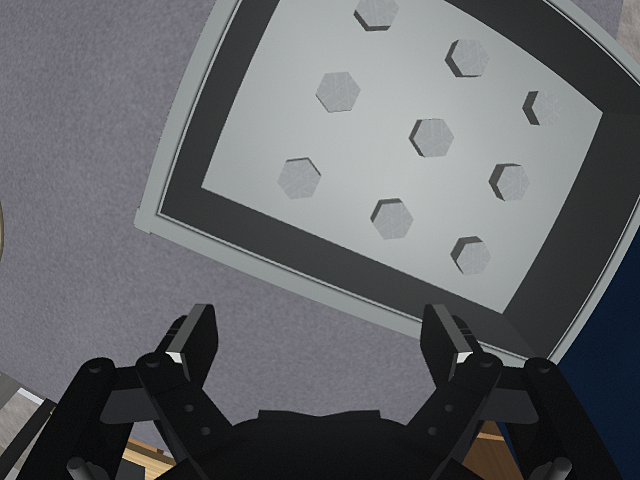

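Nothing moved: each row must carry all seven keys. I'll resend with the full rows. The wrist view still shows the bin of hex parts at the start pose.

Request:
play_rows --commands '[{"grip":-1,"x":0.0449,"y":-0.0409,"z":0,"rx":0,"ry":0,"rz":0},{"grip":-1,"x":0.0449,"y":-0.0409,"z":0,"rx":0,"ry":0,"rz":0},{"grip":-1,"x":0.0449,"y":-0.0409,"z":0,"rx":0,"ry":0,"rz":0},{"grip":-1,"x":0.0449,"y":-0.0409,"z":0,"rx":0,"ry":0,"rz":0},{"grip":-1,"x":0.0449,"y":-0.0409,"z":0,"rx":0,"ry":0,"rz":0},{"grip":-1,"x":0.0449,"y":-0.0409,"z":0,"rx":0,"ry":0,"rz":0},{"grip":-1,"x":0.0449,"y":-0.0409,"z":0,"rx":0,"ry":0,"rz":0},{"grip":-1,"x":0.0449,"y":-0.0409,"z":0,"rx":0,"ry":0,"rz":0},{"grip":-1,"x":0.0449,"y":-0.0409,"z":0,"rx":0,"ry":0,"rz":0},{"grip":-1,"x":0.0449,"y":-0.0409,"z":0,"rx":0,"ry":0,"rz":0},{"grip":-1,"x":0.0449,"y":-0.0409,"z":0,"rx":0,"ry":0,"rz":0},{"grip":-1,"x":0.0449,"y":-0.0409,"z":0,"rx":0,"ry":0,"rz":0}]'

```text
time_s: 2.6
position: [0.5289, 0.1237, 0.2455]
tool_rot: [[0.944, 0.33, 0.001], [0.33, -0.944, -0.0], [0.0, 0.0, -1.0]]
ft_force: [1.0, -2.0, 0.9]
grip_width: 0.0853
```

Request:
play_rows --commands '[{"grip":-1,"x":0,"y":0,"z":0,"rx":0,"ry":0,"rz":-0.185},{"grip":-1,"x":0,"y":0,"z":0,"rx":0,"ry":0,"rz":-0.185},{"grip":-1,"x":0,"y":0,"z":0,"rx":0,"ry":0,"rz":-0.185},{"grip":-1,"x":0,"y":0,"z":0,"rx":0,"ry":0,"rz":-0.185},{"grip":-1,"x":0,"y":0,"z":0,"rx":0,"ry":0,"rz":-0.185},{"grip":-1,"x":0,"y":0,"z":0,"rx":0,"ry":0,"rz":-0.185},{"grip":-1,"x":0,"y":0,"z":0,"rx":0,"ry":0,"rz":-0.185},{"grip":-1,"x":0,"y":0,"z":0,"rx":0,"ry":0,"rz":-0.185},{"grip":-1,"x":0,"y":0,"z":0,"rx":0,"ry":0,"rz":-0.185},{"grip":-1,"x":0,"y":0,"z":0,"rx":0,"ry":0,"rz":-0.185},{"grip":-1,"x":0,"y":0,"z":0,"rx":0,"ry":0,"rz":-0.185},{"grip":-1,"x":0,"y":0,"z":0,"rx":0,"ry":0,"rz":-0.185}]'

```text
time_s: 4.1
position: [0.5282, 0.1217, 0.2453]
tool_rot: [[-0.837, 0.548, 0.0], [0.548, 0.837, 0.0], [-0.0, 0.0, -1.0]]
ft_force: [0.3, 0.7, 0.1]
grip_width: 0.0854
```

Request:
play_rows --commands '[{"grip":-1,"x":0,"y":0,"z":0,"rx":0,"ry":0,"rz":-0.185},{"grip":-1,"x":0,"y":0,"z":0,"rx":0,"ry":0,"rz":-0.185},{"grip":-1,"x":0,"y":0,"z":0,"rx":0,"ry":0,"rz":-0.185},{"grip":-1,"x":0,"y":0,"z":0,"rx":0,"ry":0,"rz":-0.185},{"grip":-1,"x":0,"y":0,"z":0,"rx":0,"ry":0,"rz":-0.185},{"grip":-1,"x":0,"y":0,"z":0,"rx":0,"ry":0,"rz":-0.185},{"grip":-1,"x":0,"y":0,"z":0,"rx":0,"ry":0,"rz":-0.185},{"grip":-1,"x":0,"y":0,"z":0,"rx":0,"ry":0,"rz":-0.185},{"grip":-1,"x":0,"y":0,"z":0,"rx":0,"ry":0,"rz":-0.17},{"grip":-1,"x":0,"y":0,"z":0,"rx":0,"ry":0,"rz":0}]'

```text
time_s: 5.35
position: [0.5282, 0.1217, 0.2453]
tool_rot: [[-0.487, -0.874, 0.0], [-0.874, 0.487, 0.0], [-0.0, -0.0, -1.0]]
ft_force: [-0.5, -0.5, 0.1]
grip_width: 0.0854
```

```bash
cat > m.py <<'E'
from h import *
np.set_printoptions(precision=4,suppress=True)
o=env.observe(); print(o)
import sys
im=snap('wrist',sys.argv[1])
P=cloud(im,True);ok=im['range_z']>0
near=ok&(np.hypot(P[...,0]-.528,P[...,1]-.1215)<.04)
for lo,hi in [(.078,.09),(.1,.115)]:
    q=P[near&(P[...,2]>lo)&(P[...,2]<hi)]
    if len(q): print(lo,hi,len(q),q.mean(0),q.min(0),q.max(0), cv2.minAreaRect((q[:,:2]*1000).astype(np.float32)))
vv,uu=np.where(near&(P[...,2]>.078)); print('px',uu.min(),uu.max(),vv.min(),vv.max())
u0,u1,v0,v1=uu.min()-40,uu.max()+40,max(vv.min()-40,0),vv.max()+40
c=im['color'][v0:v1,u0:u1]; s=min(800/c.shape[1],600/c.shape[0]); cv2.imwrite(f'pics/{sys.argv[1]}c.png',cv2.resize(c,None,fx=s,fy=s,interpolation=cv2.INTER_CUBIC)); print(u0,v0,s)
print([(d['point'],d['conf']) for d in finder.boxes_of('wrist','lock_nut_center')])
E
python3 m.py w2
```

```text
{'time_s': 5.35, 'q': array([   0.4527,   21.0049,   75.6002,    0.001 ,   83.3928, -150.4342]), 'qvel': array([ 0.1623,  0.0059, -0.1065, -0.0563,  0.0699,  4.5038]), 'joint_efforts': array([  0.0032, -43.9939, -23.0679,  -0.0009,   0.    ,  -0.9732]), 'position': array([0.5282, 0.1217, 0.2453]), 'tool_rot': array([[-0.4865, -0.8737,  0.    ],
       [-0.8737,  0.4865,  0.    ],
       [-0.    , -0.    , -1.    ]]), 'ft_force': array([-0.5431, -0.4941,  0.0595]), 'wrist_torque': array([ 0.0068, -0.0473,  0.0439]), 'grip_width': 0.08544530011535165}
0.078 0.09 1158 [0.5263 0.1195 0.0847] [0.5073 0.1039 0.078 ] [0.5483 0.1408 0.09  ] ((527.809814453125, 122.34353637695312), (36.71385955810547, 41.008358001708984), 88.57466125488281)
0.1 0.115 491 [0.527  0.1208 0.1063] [0.5181 0.1127 0.1   ] [0.5376 0.1323 0.1114] ((527.8687133789062, 122.13339233398438), (19.317293167114258, 18.467525482177734), 61.09054183959961)
px 154 483 194 479
114 154 1.8404907975460123
[([0.5204, 0.1198, 0.0856], 0.69)]
```

View pics/w2.png

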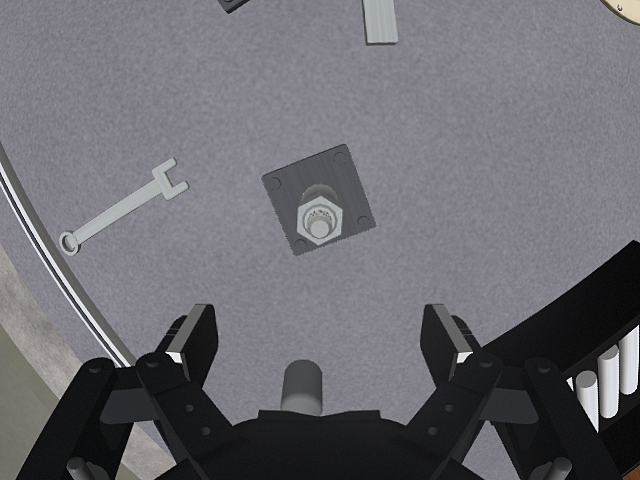

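View pics/w2c.png

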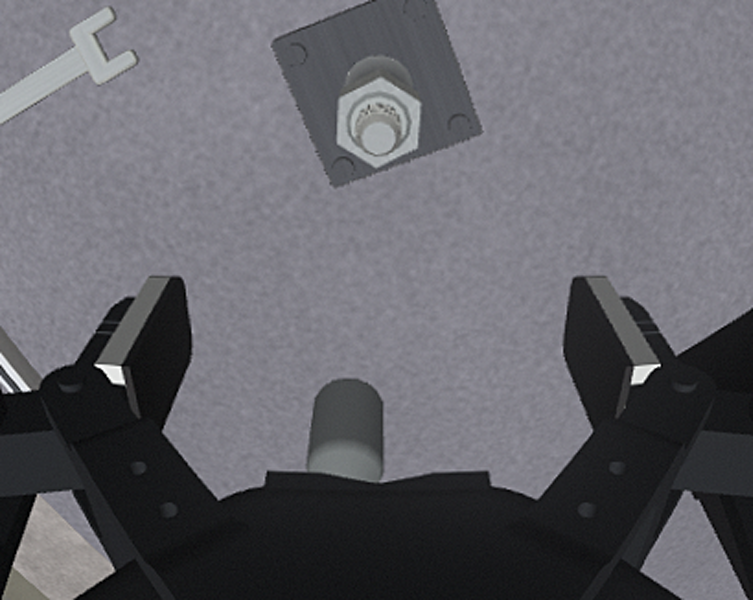

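The nut is at wrist pixel (319,220), between the open jaws. Next I'll fit the hexagon's centre and angle from its top-face points.

```bash
cat > fit.py <<'E'
from h import *
from scipy.optimize import minimize
np.set_printoptions(precision=4,suppress=True)
im=optics.get_image('wrist'); P=cloud(im,True); ok=im['range_z']>0
near=ok&(np.hypot(P[...,0]-.528,P[...,1]-.1215)<.03)
z=P[near][:,2]; h=np.histogram(z,bins=np.arange(.07,.115,.001)); print(dict(zip(np.round(h[1][:-1],3),h[0])))
q=P[near&(P[...,2]>.08)&(P[...,2]<.09)][:,:2]
# fit: hex containing points, maximise tightness: minimise sum of overflow for size 18mm apothem
def cost(p,w=1):
    d=[]
    for k in range(6):
        a=np.radians(p[2]+60*k); d.append((q-p[:2]/1000)@[np.cos(a),np.sin(a)]*1000)
    m=np.max(d,0)   # hex gauge
    # fraction of points per gauge should be uniform out to 18: penalise those >18
    return np.sum(np.clip(m-17.5,0,None)**2)
best=min((minimize(cost,[528,121.5,a],method='Nelder-Mead') for a in (0,15,30,45)),key=lambda r:r.fun)
print(best.x,best.fun,len(q), env.observe()['q'])
E
python3 fit.py
```

```text
{np.float64(0.07): np.int64(10), np.float64(0.071): np.int64(13), np.float64(0.072): np.int64(7), np.float64(0.073): np.int64(14), np.float64(0.074): np.int64(4), np.float64(0.075): np.int64(12), np.float64(0.076): np.int64(10), np.float64(0.077): np.int64(11), np.float64(0.078): np.int64(11), np.float64(0.079): np.int64(8), np.float64(0.08): np.int64(19), np.float64(0.081): np.int64(7), np.float64(0.082): np.int64(39), np.float64(0.083): np.int64(271), np.float64(0.084): np.int64(381), np.float64(0.085): np.int64(191), np.float64(0.086): np.int64(132), np.float64(0.087): np.int64(70), np.float64(0.088): np.int64(19), np.float64(0.089): np.int64(10), np.float64(0.09): np.int64(2), np.float64(0.091): np.int64(1), np.float64(0.092): np.int64(12), np.float64(0.093): np.int64(9), np.float64(0.094): np.int64(4), np.float64(0.095): np.int64(1), np.float64(0.096): np.int64(12), np.float64(0.097): np.int64(11), np.float64(0.098): np.int64(2), np.float64(0.099): np.int64(6), np.float64(0.1): np.int64(28), np.float64(0.101): np.int64(45), np.float64(0.102): np.int64(34), np.float64(0.103): np.int64(28), np.float64(0.104): np.int64(32), np.float64(0.105): np.int64(31), np.float64(0.106): np.int64(35), np.float64(0.107): np.int64(75), np.float64(0.108): np.int64(97), np.float64(0.109): np.int64(72), np.float64(0.11): np.int64(15), np.float64(0.111): np.int64(1), np.float64(0.112): np.int64(0), np.float64(0.113): np.int64(0)}
[527.752  122.0539  27.9255] 26.060736403326086 1139 [   0.4521   21.004    75.6001   -0.0004   83.3936 -150.3535]
```

Request:
play_rows --commands '[{"grip":-1,"x":0,"y":0,"z":0.05,"rx":0,"ry":0,"rz":0.04},{"grip":-1,"x":0,"y":0,"z":0.05,"rx":0,"ry":0,"rz":0},{"grip":-1,"x":0,"y":0,"z":0.05,"rx":0,"ry":0,"rz":0},{"grip":-1,"x":0,"y":0,"z":0.027,"rx":0,"ry":0,"rz":0},{"grip":-1,"x":0,"y":0,"z":0,"rx":0,"ry":0,"rz":0},{"grip":-1,"x":0,"y":0,"z":0,"rx":0,"ry":0,"rz":0}]'

```text
time_s: 6.25
position: [0.529, 0.1217, 0.0696]
tool_rot: [[-0.52, -0.854, 0.002], [-0.854, 0.52, 0.0], [-0.001, -0.002, -1.0]]
ft_force: [-0.7, 0.6, -0.1]
grip_width: 0.0853
```

```bash
python3 - <<'E'
from h import *
o=env.observe(); print({k:np.round(o[k],3) for k in ['position','q','ft_force','wrist_torque']})
snap('wrist','w3'); im=snap('scene','s3'); c=im['color'][150:340,250:450]; cv2.imwrite('pics/s3c.png',cv2.resize(c,None,fx=3,fy=3))
E
```

```text
{'position': array([0.529, 0.122, 0.07 ]), 'q': array([ 4.5500e-01,  3.2079e+01,  8.9658e+01,  1.0000e-03,  5.8143e+01,
       -1.4818e+02]), 'ft_force': array([-0.678,  0.594, -0.056]), 'wrist_torque': array([-0.043,  0.017, -0.031])}
```

View pics/w3.png

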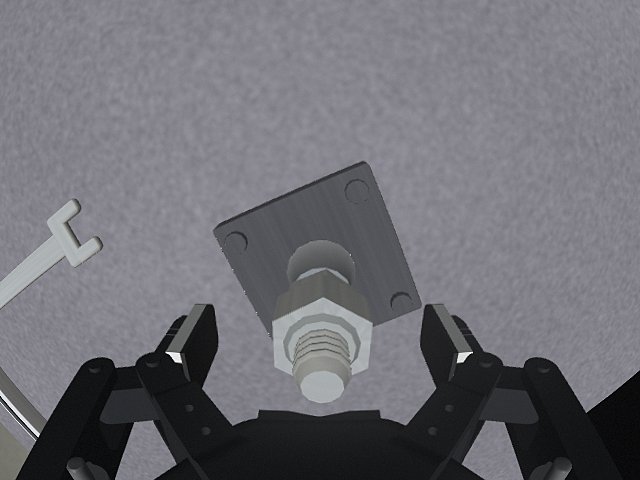

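View pics/s3c.png

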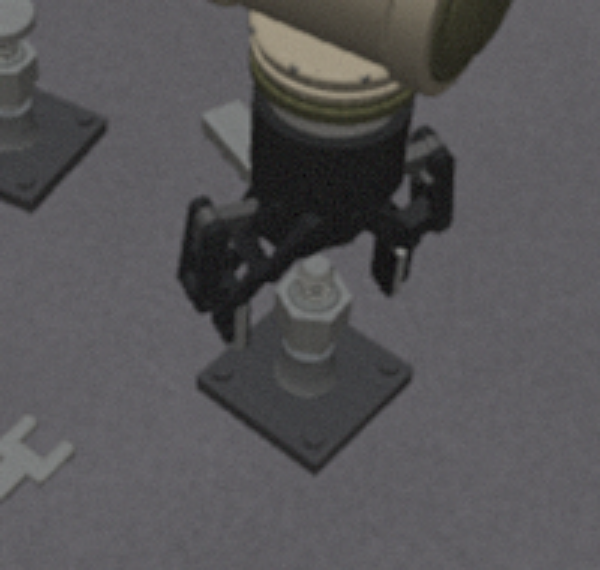

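Jaws straddle the nut and are aligned with its flats: the nut edges are at u≈274 and 372, and the jaw middle is at about 319. I'll shift 1 mm and close.

Request:
play_rows --commands '[{"grip":1,"x":0,"y":0.001,"z":0.001,"rx":0,"ry":0,"rz":0},{"grip":1,"x":0,"y":0,"z":0,"rx":0,"ry":0,"rz":0},{"grip":1,"x":0,"y":0,"z":0,"rx":0,"ry":0,"rz":0},{"grip":1,"x":0,"y":0,"z":0,"rx":0,"ry":0,"rz":0},{"grip":1,"x":0,"y":0,"z":0,"rx":0,"ry":0,"rz":0},{"grip":1,"x":0,"y":0,"z":0,"rx":0,"ry":0,"rz":0},{"grip":1,"x":0,"y":0,"z":0,"rx":0,"ry":0,"rz":0},{"grip":1,"x":0,"y":0,"z":0,"rx":0,"ry":0,"rz":0}]' --squeeze 80

```text
time_s: 7.35
position: [0.5279, 0.122, 0.0679]
tool_rot: [[-0.52, -0.854, 0.002], [-0.854, 0.52, -0.0], [-0.001, -0.001, -1.0]]
ft_force: [-0.0, -1.6, 5.8]
grip_width: 0.035
```

```bash
cat > st.py <<'E'
from h import *
a=[]
for i in range(1):
    o=env.observe(); 
print({k:np.round(o[k],3).tolist() for k in ['time_s','position','q','ft_force','wrist_torque','grip_width','joint_efforts']}); R=o['tool_rot']; print('yaw y',np.degrees(np.arctan2(R[1,1],R[0,1])))
E
python3 st.py
python3 -c "
from h import *
snap('wrist','w4')"
```

```text
{'time_s': 7.35, 'position': [0.528, 0.122, 0.068], 'q': [0.494, 32.152, 89.889, -0.017, 57.868, -148.173], 'ft_force': [-0.036, -1.621, 5.777], 'wrist_torque': [-0.256, -0.092, -0.036], 'grip_width': 0.035, 'joint_efforts': [0.936, -44.647, -15.045, 0.316, 0.067, -0.01]}
yaw y 148.6754096320158
```

View pics/w4.png

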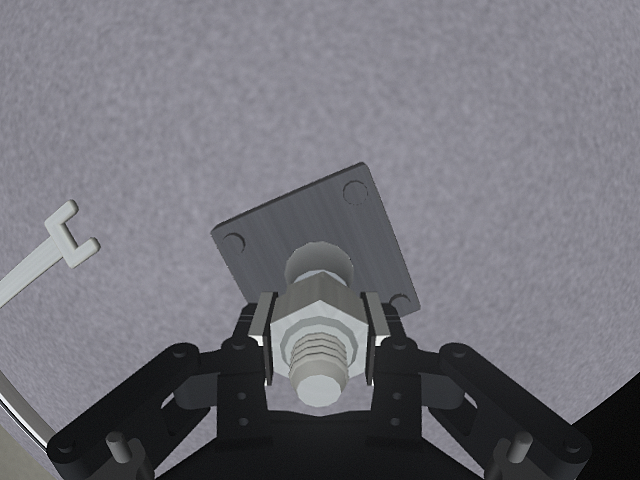

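The nut is gripped: width 35 mm, alignment good, only small loads. Turning now.

Request:
play_rows --commands '[{"grip":1,"x":0,"y":0,"z":0,"rx":0,"ry":0,"rz":0.1},{"grip":1,"x":0,"y":0,"z":0.0001,"rx":0,"ry":0,"rz":0.1},{"grip":1,"x":0,"y":0,"z":0.0001,"rx":0,"ry":0,"rz":0.1},{"grip":1,"x":0,"y":0,"z":0.0001,"rx":0,"ry":0,"rz":0.1},{"grip":1,"x":0,"y":0,"z":0.0001,"rx":0,"ry":0,"rz":0.1},{"grip":1,"x":0,"y":0,"z":0.0,"rx":0,"ry":0,"rz":0},{"grip":1,"x":0,"y":0,"z":0.0,"rx":0,"ry":0,"rz":0}]'

```text
time_s: 8.28
position: [0.5278, 0.1221, 0.0677]
tool_rot: [[-0.865, -0.501, 0.002], [-0.501, 0.865, -0.0], [-0.001, -0.001, -1.0]]
ft_force: [-0.6, -0.7, 7.6]
grip_width: 0.0347
```

```bash
python3 st.py
python3 -c "
from h import *
snap('wrist','w5')"
```

```text
{'time_s': 8.275, 'position': [0.528, 0.122, 0.068], 'q': [0.51, 32.167, 89.913, -0.015, 57.83, -119.546], 'ft_force': [-0.64, -0.738, 7.553], 'wrist_torque': [-0.132, 0.137, 0.272], 'grip_width': 0.035, 'joint_efforts': [0.19, -43.74, -15.081, 0.295, -0.155, 0.246]}
yaw y 120.06358045302719
```

View pics/w5.png

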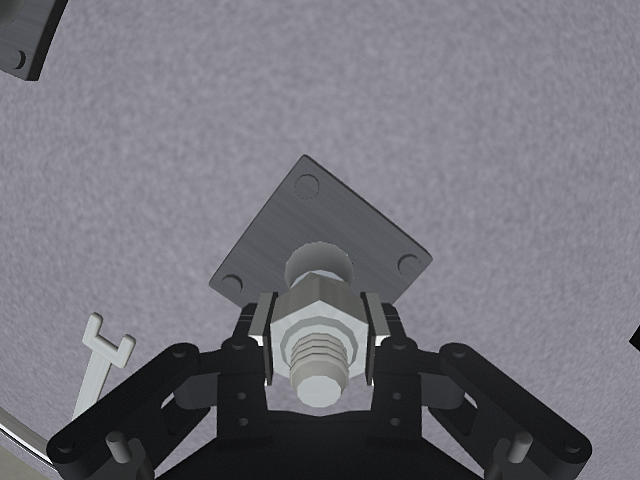

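Request:
play_rows --commands '[{"grip":1,"x":0,"y":0,"z":0.0001,"rx":0,"ry":0,"rz":0.15},{"grip":1,"x":0,"y":0,"z":0.0001,"rx":0,"ry":0,"rz":0.15},{"grip":1,"x":0,"y":0,"z":0.0001,"rx":0,"ry":0,"rz":0.15},{"grip":1,"x":0,"y":0,"z":0.0001,"rx":0,"ry":0,"rz":0.15},{"grip":1,"x":0,"y":0,"z":0.0001,"rx":0,"ry":0,"rz":0.15},{"grip":1,"x":0,"y":0,"z":0.0001,"rx":0,"ry":0,"rz":0.15},{"grip":1,"x":0,"y":0,"z":0.0,"rx":0,"ry":0,"rz":0},{"grip":1,"x":0,"y":0,"z":0.0,"rx":0,"ry":0,"rz":0}]'

```text
time_s: 9.32
position: [0.5277, 0.1225, 0.0671]
tool_rot: [[-0.93, 0.367, 0.002], [0.367, 0.93, 0.0], [-0.001, 0.001, -1.0]]
ft_force: [-0.3, 1.5, 7.2]
grip_width: 0.0348
```

```bash
python3 st.py
```

```text
{'time_s': 9.325, 'position': [0.528, 0.122, 0.067], 'q': [0.53, 32.216, 89.946, 0.021, 57.749, -67.977], 'ft_force': [-0.331, 1.524, 7.18], 'wrist_torque': [0.163, 0.113, 0.275], 'grip_width': 0.035, 'joint_efforts': [-0.864, -43.673, -15.015, -0.1, -0.143, 0.248]}
yaw y 68.49591861008042
```

Request:
play_rows --commands '[{"grip":1,"x":0,"y":0,"z":0.0001,"rx":0,"ry":0,"rz":0.1},{"grip":1,"x":0,"y":0,"z":0.0001,"rx":0,"ry":0,"rz":0.15},{"grip":1,"x":0,"y":0,"z":0.0,"rx":0,"ry":0,"rz":0},{"grip":1,"x":0,"y":0,"z":0.0,"rx":0,"ry":0,"rz":0}]'

```text
time_s: 9.82
position: [0.5278, 0.1225, 0.0669]
tool_rot: [[-0.811, 0.585, 0.002], [0.585, 0.811, 0.0], [-0.001, 0.001, -1.0]]
ft_force: [-0.3, 1.9, 7.9]
grip_width: 0.0348
```

```bash
python3 st.py
```

```text
{'time_s': 9.825, 'position': [0.528, 0.123, 0.067], 'q': [0.535, 32.232, 89.95, 0.03, 57.716, -53.654], 'ft_force': [-0.316, 1.932, 7.931], 'wrist_torque': [0.237, 0.089, 0.239], 'grip_width': 0.035, 'joint_efforts': [-1.122, -43.586, -14.903, -0.199, -0.113, 0.249]}
yaw y 54.17379178404802
```

Joint 6 effort is a clean torque reading, at 0.25 N m of prevailing torque. Continuing in small bites.

Request:
play_rows --commands '[{"grip":1,"x":0,"y":0,"z":0.0001,"rx":0,"ry":0,"rz":0.15},{"grip":1,"x":0,"y":0,"z":0.0001,"rx":0,"ry":0,"rz":0.15},{"grip":1,"x":0,"y":0,"z":0.0,"rx":0,"ry":0,"rz":0},{"grip":1,"x":0,"y":0,"z":0.0,"rx":0,"ry":0,"rz":0}]'

```text
time_s: 10.32
position: [0.5279, 0.1226, 0.0667]
tool_rot: [[-0.602, 0.799, 0.002], [0.799, 0.602, 0.001], [-0.001, 0.002, -1.0]]
ft_force: [0.5, 2.6, 7.8]
grip_width: 0.0347
```

```bash
python3 st.py
```

```text
{'time_s': 10.325, 'position': [0.528, 0.123, 0.067], 'q': [0.539, 32.253, 89.956, 0.04, 57.681, -36.465], 'ft_force': [0.477, 2.579, 7.843], 'wrist_torque': [0.296, 0.016, 0.19], 'grip_width': 0.035, 'joint_efforts': [-1.355, -43.673, -14.758, -0.3, -0.03, 0.249]}
yaw y 36.983029345095446
```

Request:
play_rows --commands '[{"grip":1,"x":0,"y":0,"z":0.0001,"rx":0,"ry":0,"rz":0.1},{"grip":1,"x":0,"y":0,"z":0.0001,"rx":0,"ry":0,"rz":0.1},{"grip":1,"x":0,"y":0,"z":0.0,"rx":0,"ry":0,"rz":0},{"grip":1,"x":0,"y":0,"z":0.0,"rx":0,"ry":0,"rz":0}]'

```text
time_s: 10.82
position: [0.528, 0.1227, 0.0666]
tool_rot: [[-0.431, 0.902, 0.002], [0.902, 0.431, 0.001], [-0.0, 0.002, -1.0]]
ft_force: [0.5, 2.1, 8.9]
grip_width: 0.0347
```

```bash
python3 st.py
```

```text
{'time_s': 10.825, 'position': [0.528, 0.123, 0.067], 'q': [0.541, 32.262, 89.96, 0.045, 57.651, -25.005], 'ft_force': [0.533, 2.121, 8.937], 'wrist_torque': [0.344, -0.006, 0.184], 'grip_width': 0.035, 'joint_efforts': [-1.478, -43.468, -14.609, -0.344, -0.011, 0.247]}
yaw y 25.52232080851382
```

Request:
play_rows --commands '[{"grip":1,"x":0,"y":0,"z":0.0001,"rx":0,"ry":0,"rz":0.15},{"grip":1,"x":0,"y":0,"z":0.0001,"rx":0,"ry":0,"rz":0.15},{"grip":1,"x":0,"y":0,"z":0.0,"rx":0,"ry":0,"rz":0},{"grip":1,"x":0,"y":0,"z":0.0,"rx":0,"ry":0,"rz":0}]'

```text
time_s: 11.32
position: [0.528, 0.1227, 0.0664]
tool_rot: [[-0.145, 0.989, 0.002], [0.989, 0.145, 0.001], [0.0, 0.003, -1.0]]
ft_force: [-0.3, 2.5, 7.9]
grip_width: 0.0351
```

```bash
python3 st.py
```

```text
{'time_s': 11.325, 'position': [0.528, 0.123, 0.066], 'q': [0.547, 32.282, 89.964, 0.049, 57.614, -7.817], 'ft_force': [-0.267, 2.484, 7.911], 'wrist_torque': [0.335, -0.07, 0.235], 'grip_width': 0.035, 'joint_efforts': [-1.548, -43.593, -14.432, -0.393, 0.094, 0.248]}
yaw y 8.33791503848166
```

Request:
play_rows --commands '[{"grip":1,"x":0,"y":0,"z":0.0001,"rx":0,"ry":0,"rz":0.15},{"grip":1,"x":0,"y":0,"z":0.0001,"rx":0,"ry":0,"rz":0.15},{"grip":1,"x":0,"y":0,"z":0.0,"rx":0,"ry":0,"rz":0},{"grip":1,"x":0,"y":0,"z":0.0,"rx":0,"ry":0,"rz":0}]'

```text
time_s: 11.82
position: [0.5282, 0.1227, 0.0662]
tool_rot: [[0.154, 0.988, 0.003], [0.988, -0.154, 0.001], [0.001, 0.003, -1.0]]
ft_force: [0.6, 3.2, 7.9]
grip_width: 0.035
```

```bash
python3 st.py
```

```text
{'time_s': 11.825, 'position': [0.528, 0.123, 0.066], 'q': [0.542, 32.302, 89.964, 0.05, 57.577, 9.371], 'ft_force': [0.612, 3.23, 7.947], 'wrist_torque': [0.361, -0.156, 0.246], 'grip_width': 0.035, 'joint_efforts': [-1.516, -43.712, -14.252, -0.401, 0.199, 0.248]}
yaw y -8.854945450254457
```

Request:
play_rows --commands '[{"grip":1,"x":0,"y":0,"z":0.0001,"rx":0,"ry":0,"rz":0.15},{"grip":1,"x":0,"y":0,"z":0.0001,"rx":0,"ry":0,"rz":0.15},{"grip":1,"x":0,"y":0,"z":0.0,"rx":0,"ry":0,"rz":0},{"grip":1,"x":0,"y":0,"z":0.0,"rx":0,"ry":0,"rz":0}]'

```text
time_s: 12.32
position: [0.5282, 0.1228, 0.0661]
tool_rot: [[0.439, 0.899, 0.003], [0.899, -0.439, 0.001], [0.002, 0.002, -1.0]]
ft_force: [-0.3, 3.6, 9.2]
grip_width: 0.035
```

```bash
python3 st.py
```

```text
{'time_s': 12.325, 'position': [0.528, 0.123, 0.066], 'q': [0.554, 32.306, 89.975, 0.05, 57.554, 26.55], 'ft_force': [-0.278, 3.603, 9.176], 'wrist_torque': [0.42, -0.206, 0.341], 'grip_width': 0.035, 'joint_efforts': [-2.081, -43.089, -14.238, -0.408, 0.162, 0.354]}
yaw y -26.022320558370335
```

Torque has risen to 0.354, so the nuts have met. I'll step finely from here.

Request:
play_rows --commands '[{"grip":1,"x":0,"y":0,"z":0.0,"rx":0,"ry":0,"rz":0.06},{"grip":1,"x":0,"y":0,"z":0.0001,"rx":0,"ry":0,"rz":0.06},{"grip":1,"x":0,"y":0,"z":0.0,"rx":0,"ry":0,"rz":0},{"grip":1,"x":0,"y":0,"z":0.0,"rx":0,"ry":0,"rz":0}]'

```text
time_s: 12.82
position: [0.5282, 0.1229, 0.0661]
tool_rot: [[0.543, 0.84, 0.003], [0.84, -0.543, 0.001], [0.002, 0.002, -1.0]]
ft_force: [0.1, 3.7, 8.8]
grip_width: 0.0352
```

```bash
python3 st.py
```

```text
{'time_s': 12.825, 'position': [0.528, 0.123, 0.066], 'q': [0.562, 32.308, 89.979, 0.052, 57.543, 33.419], 'ft_force': [0.098, 3.71, 8.789], 'wrist_torque': [0.345, -0.139, 0.437], 'grip_width': 0.035, 'joint_efforts': [-2.393, -42.719, -14.183, -0.398, 0.134, 0.416]}
yaw y -32.88495566784369
```

Request:
play_rows --commands '[{"grip":1,"x":0,"y":0,"z":0.0,"rx":0,"ry":0,"rz":0.03},{"grip":1,"x":0,"y":0,"z":0.0,"rx":0,"ry":0,"rz":0.03},{"grip":1,"x":0,"y":0,"z":0.0,"rx":0,"ry":0,"rz":0},{"grip":1,"x":0,"y":0,"z":0.0,"rx":0,"ry":0,"rz":0}]'

```text
time_s: 13.32
position: [0.5282, 0.1228, 0.0661]
tool_rot: [[0.592, 0.806, 0.003], [0.806, -0.592, 0.001], [0.002, 0.002, -1.0]]
ft_force: [-0.0, 3.7, 9.1]
grip_width: 0.0346
```

```bash
python3 st.py; python3 - <<'E'
from h import *
for i in range(6):
    optics.get_image('wrist'); o=env.observe(); print(np.round(o['wrist_torque'][2],3),np.round(o['joint_efforts'][5],4))
E
```

```text
{'time_s': 13.325, 'position': [0.528, 0.123, 0.066], 'q': [0.56, 32.311, 89.978, 0.049, 57.541, 36.851], 'ft_force': [-0.043, 3.696, 9.089], 'wrist_torque': [0.361, -0.177, 0.437], 'grip_width': 0.035, 'joint_efforts': [-2.553, -42.759, -14.178, -0.397, 0.158, 0.449]}
yaw y -36.317989894367464
0.459 0.446
0.423 0.4455
0.403 0.4454
0.422 0.4453
0.417 0.4453
0.492 0.4454
```

Torque is 0.445–0.449 N m. I'll ease off most of the post's elastic twist, keeping the torque positive, then open and lift.

Request:
play_rows --commands '[{"grip":1,"x":0,"y":0,"z":0,"rx":0,"ry":0,"rz":-0.1},{"grip":1,"x":0,"y":0,"z":0,"rx":0,"ry":0,"rz":-0.1},{"grip":1,"x":0,"y":0,"z":0,"rx":0,"ry":0,"rz":0},{"grip":1,"x":0,"y":0,"z":0,"rx":0,"ry":0,"rz":0}]'

```text
time_s: 14.12
position: [0.5281, 0.1229, 0.0661]
tool_rot: [[0.421, 0.907, 0.003], [0.907, -0.421, 0.001], [0.002, 0.002, -1.0]]
ft_force: [-1.2, 3.4, 10.0]
grip_width: 0.0352
```

```bash
python3 st.py
```

```text
{'time_s': 14.125, 'position': [0.528, 0.123, 0.066], 'q': [0.556, 32.303, 89.988, 0.065, 57.55, 25.417], 'ft_force': [-1.232, 3.424, 9.994], 'wrist_torque': [0.461, -0.095, 0.217], 'grip_width': 0.035, 'joint_efforts': [-2.244, -42.567, -14.365, -0.555, 0.047, 0.146]}
yaw y -24.895207320563735
```

The unload slope is 1.5 N m/rad, exactly the post spring, so the nut did not slip.

Request:
play_rows --commands '[{"grip":1,"x":0,"y":0,"z":0,"rx":0,"ry":0,"rz":-0.08},{"grip":1,"x":0,"y":0,"z":0,"rx":0,"ry":0,"rz":0},{"grip":-1,"x":0,"y":0,"z":0,"rx":0,"ry":0,"rz":0},{"grip":-1,"x":0,"y":0,"z":0,"rx":0,"ry":0,"rz":0},{"grip":-1,"x":0,"y":0,"z":0,"rx":0,"ry":0,"rz":0},{"grip":-1,"x":0,"y":0,"z":0,"rx":0,"ry":0,"rz":0},{"grip":-1,"x":0,"y":0,"z":0,"rx":0,"ry":0,"rz":0},{"grip":-1,"x":0,"y":0,"z":0,"rx":0,"ry":0,"rz":0}]'

```text
time_s: 15.12
position: [0.5273, 0.1222, 0.065]
tool_rot: [[0.348, 0.938, -0.0], [0.938, -0.348, 0.0], [0.0, -0.0, -1.0]]
ft_force: [-0.2, -1.1, -0.4]
grip_width: 0.0854
```

Request:
play_rows --commands '[{"grip":-1,"x":0,"y":0,"z":-0.03,"rx":0,"ry":0,"rz":0},{"grip":-1,"x":0,"y":0,"z":-0.05,"rx":0,"ry":0,"rz":0},{"grip":-1,"x":0,"y":0,"z":-0.05,"rx":0,"ry":0,"rz":0},{"grip":-1,"x":0,"y":0,"z":-0.04,"rx":0,"ry":0,"rz":0},{"grip":-1,"x":0,"y":0,"z":0,"rx":0,"ry":0,"rz":0},{"grip":-1,"x":0,"y":0,"z":0,"rx":0,"ry":0,"rz":0}]'

```text
time_s: 15.88
position: [0.5269, 0.1222, 0.2341]
tool_rot: [[0.348, 0.938, -0.002], [0.938, -0.348, 0.0], [-0.001, -0.002, -1.0]]
ft_force: [-0.5, 0.0, -0.5]
grip_width: 0.0852
```

```bash
python3 st.py; python3 fit.py | tail -2; python3 - <<'E'
from h import *
a=snap('scene','s9'); 
c=a['color'][220:320,300:400]; cv2.imwrite('pics/s9c.png',cv2.resize(c,None,fx=5.5,fy=5.5,interpolation=cv2.INTER_CUBIC))
b=snap('wrist','w9')
E
```

```text
{'time_s': 15.875, 'position': [0.527, 0.122, 0.234], 'q': [0.507, 21.414, 76.884, 0.002, 81.797, 20.849], 'ft_force': [-0.486, 0.01, -0.49], 'wrist_torque': [-0.009, 0.011, 0.008], 'grip_width': 0.085, 'joint_efforts': [0.084, -45.688, -23.596, 0.001, 0.018, -0.0]}
yaw y -20.342509868877585
{np.float64(0.07): np.int64(11), np.float64(0.071): np.int64(10), np.float64(0.072): np.int64(13), np.float64(0.073): np.int64(9), np.float64(0.074): np.int64(9), np.float64(0.075): np.int64(12), np.float64(0.076): np.int64(13), np.float64(0.077): np.int64(10), np.float64(0.078): np.int64(9), np.float64(0.079): np.int64(14), np.float64(0.08): np.int64(20), np.float64(0.081): np.int64(195), np.float64(0.082): np.int64(461), np.float64(0.083): np.int64(215), np.float64(0.084): np.int64(147), np.float64(0.085): np.int64(87), np.float64(0.086): np.int64(12), np.float64(0.087): np.int64(1), np.float64(0.088): np.int64(14), np.float64(0.089): np.int64(11), np.float64(0.09): np.int64(1), np.float64(0.091): np.int64(1), np.float64(0.092): np.int64(14), np.float64(0.093): np.int64(11), np.float64(0.094): np.int64(6), np.float64(0.095): np.int64(4), np.float64(0.096): np.int64(9), np.float64(0.097): np.int64(17), np.float64(0.098): np.int64(1), np.float64(0.099): np.int64(5), np.float64(0.1): np.int64(30), np.float64(0.101): np.int64(61), np.float64(0.102): np.int64(29), np.float64(0.103): np.int64(35), np.float64(0.104): np.int64(39), np.float64(0.105): np.int64(27), np.float64(0.106): np.int64(42), np.float64(0.107): np.int64(66), np.float64(0.108): np.int64(111), np.float64(0.109): np.int64(73), np.float64(0.11): np.int64(21), np.float64(0.111): np.int64(1), np.float64(0.112): np.int64(0), np.float64(0.113): np.int64(0)}
[527.6873 122.5675  40.3322] 23.28754401784132 1163 [ 0.5051 21.4479 76.9015  0.0002 81.8014 20.8458]
```

View pics/s9c.png

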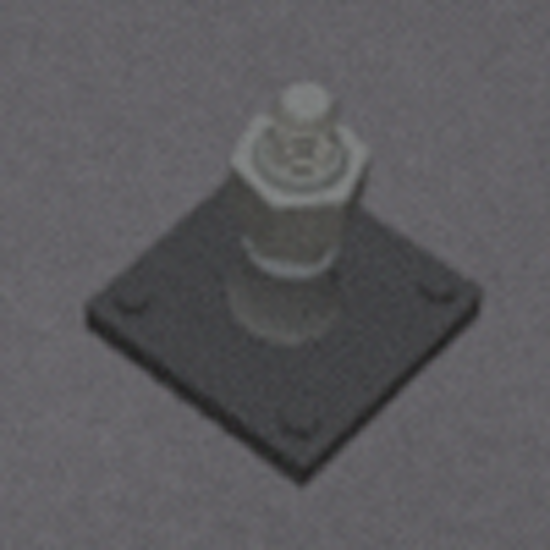

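View pics/w9.png

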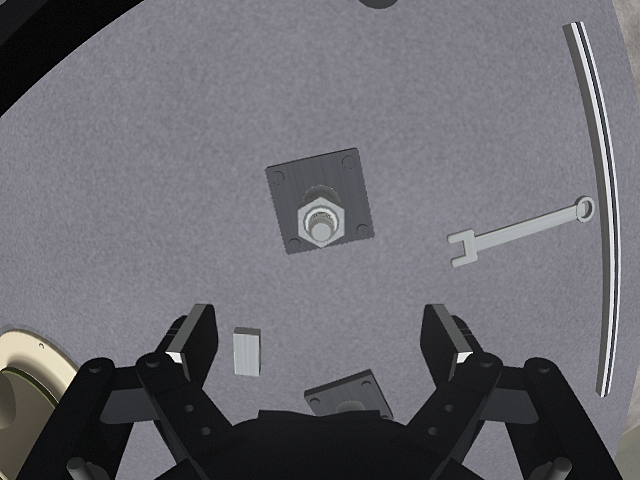

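The nut top is now at about 82.3 mm (84 mm before) and its angle is 40.3° mod 60, which matches the expected relaxed angle. The jaws are clear.

```bash
python3 -c "
from h import *
print(order.close_job())"
```

```text
the job is handed in; nothing more can be done
None
```

I ran the upper nut on the bare-post rest down onto the lower nut, tightened it to about 0.45 N m, let go and handed the job in at about 16 s. No verdict came back.

- **Running down:** I took one grip on the flats and turned the nut clockwise about 3 rad against a steady 0.25 N m. The torque then started to climb, meaning the nuts had met.
- **Tightening:** I went on in small steps. Joint 6 effort peaked at 0.449 N m and settled at 0.445. The wrist sensor was noisier, 0.40–0.49 N m.
- **Letting go:** I eased off most of the post's twist before opening the jaws. The torque fell along the post's own spring rate (1.5 N m/rad), so the nut did not slip back.
- **Final checks:** The nut's angle fits the released position (40.3° mod 60). Its top face dropped from about 84 to 82 mm, the lower-nut height plus this nut's 20 mm. The gripper is open 0.15 m or more above the nut, with no force or torque on it.
- **Other things on the bench:** I never brought the arm close to the other rest, the spanner, the gauge block or the bottle. I did not measure their positions again at the end.

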